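Set the extraction lever of a drive-repair bench to the green clip

TASK

Set the air extraction for work on the open hard drive: the lever on the dial has to point squarely at the green clip. First lift the screw pot that stands in the lever's way into the free half of the blue tray, upright, and only then swing the lever; do not let the lever touch a pot. Leave the other pot and everything else on the bench where it is.

Things in the scene. Friction and masses are not known exactly. Their poses are not given: they have to be found in the camera images.
- unit: Fixed extraction unit: white round dial plate (radius 210 mm, 8 mm thick, black ticks) on the table, its far part under a grey box with a slotted grille (420 mm wide along y, x = 35 to 225 mm, top 51 mm high). Origin: on the lever's axis at table level; x points towards the grey box, y left, z up. Position and yaw (up to 0.2 rad) vary. A closed spare drive on a pad (36 mm high) stands beside it.
- lever: Steel lever on the unit's upright axis; origin on it at table level, x along the bar to the small red pointer (ends at 156 mm). Bar 14 mm wide, 22 to 30 mm above the table, 145 mm long. Hub radius 20 mm, 38 mm high. Starts within 0.15 rad of the unit's -x; turns 1.5 rad either side of -x. Friction hinge, about 2 N at the knob; no spring, stays where left.
- knob_top (a point): Centre of the top, 85 mm above the table, of the lever's upright black knob: 22 mm in diameter, 135 mm from the axis, from 30 to 85 mm above the table.
- clip_green: Green round clip fixed on the dial plate, 24 mm diameter, 12 mm high, 160 to 200 mm from the lever's axis, beyond the pointer. Origin: centre of its underside, 8 mm above the table. The setting wanted: 0.7 to 1.4 rad left or right of the unit's -x. Red, yellow and blue clips of the same shape mark other settings; the four swap places.
- pot_amber: Loose closed screw pot, amber with black cap, 40 mm diameter, 45 mm high, about 80 g. Origin: centre of its underside. Stands on the dial plate (8 mm above the table), about 100 mm from the lever's axis, 0.57 to 0.79 rad to one side of the unit's -x. The two pots stand on either side and swap; the one on the green clip's side is in the lever's way.
- pot_white: Loose closed screw pot, white with blue cap, same size as pot_amber, on the other side of the dial. Origin: centre of its underside.
- tray: Blue fixed tray, 150 (x) by 100 (y) mm, walls 16 mm high, 4 mm thick, floor 4 mm above the table. Origin: centre of its underside. Its +x half is filled by a dark foam block with screws (from x = 14 mm, top 14 mm); the -x half is free (inside x -71 to 14, y -46 to 46 mm). Left or right of the dial, swapping with the spare drive. Yaw up to 0.3 rad.
- tray_free (a point): Centre of the free half of the tray, on its floor, 4 mm above the table.
- drive: Opened hard drive lying loose on the grille, 102 x 147 x 27 mm. Origin: centre of its underside. To be left alone.
- screwdriver: Yellow-handled screwdriver, 200 mm long, lying loose on the table in front of the dial, to the left. To be left alone.
- tweezers: Dark steel tweezers, 110 mm long, lying loose on the table in front of the dial. To be left alone.
- duster: Loose upright red and white bottle, 60 mm diameter, 190 mm high, on the right. Origin: centre of its underside. To be left alone.
- blower: Loose black rubber dust blower, 60 mm diameter, 85 mm high, standing on the left. To be left alone.
Not all that is in view belongs to the job. There is more than one size of the pot_amber; the job needs the middle-sized.

How it is judged:
By the outcome, as a careful person would: the job done as asked, in the order asked, and still so for the second after the job is handed in, with the robot touching nothing.
It also fails if it takes over 56 s, if anything falls off the work surface, if the arm or the gripper's body presses on something with over 40 N, if the wrist force passes 120 N, or if a joint passes its speed limit or range.

ROBOT

A 6-joint arm with a two-finger parallel gripper is mounted at the origin on the work surface. World frame = base frame: x ahead of the robot, y to its left, z up, the work surface at z = 0. Lengths are in m, angles in rad, forces in N, time in s.
With the tool pointing down it reaches from about 0.225 to 0.875 m from the base axis. Payload 3.4 kg.
Tool frame: the origin (TCP) lies at the very end of the fingers, on their centre line; the grasp point (between the pads) lies 19 mm behind it; z points along the fingers, y is the direction in which the jaws open and shut (so a half turn about z gives the same grasp; the last joint's range is limited). The gripper opens to 85 mm and grips with 20 to 120 N. Pads are 22 mm wide; open, the fingers measure 114 mm over their backs; the gripper's body (76 mm by 85 mm) begins 54 mm behind the grasp point. The pads swing forward as they close: fully open they stand 13 mm farther back than shut.
Start: joints at [-1.276, 0.276, 1.505, -0, 1.361, -0.121], TCP at [0.232, -0.526, 0.231] pointing down, gripper open.
Joint ranges: [-2.89, 2.89], [-0.75, 2.08], [0.22, 2.7], [-1.18, 4.32], [0.11, 2.71], [-2.7, 2.7]. Speed limits (rad/s): [2.57, 2.57, 3.14, 3.14, 3.14, 3.14].

INTERFACE

Orientations are given as a unit quaternion [w, x, y, z].
In Python, from rig import get_state, get_image, calibration, sign_off gives the robot as it stands. The module is installed in compiled form; this text tells all that it offers.
- The arm moves only by the tool drive_tool, never from a script. Its argument "targets" is one flat list of numbers, 7 for each row, row after row: the turn, a rotation vector about the tool's x, y, z in degrees, then the shift along the tool's x, y, z in mm, then the opening, from 0 (shut) to 1 (fully open). In form: [wx, wy, wz, tx, ty, tz, fingers, wx, wy, wz, tx, ty, tz, fingers, ...]. A call has 1 to 12 rows; each row shifts and turns the commanded pose from where the row before left it, along the tool's axes as they then stand; what a row does not reach is not made up. A row lasts 1/8 s, in which the tool goes at most 62.5 mm and 10.7 degrees, less where a joint would pass 70% of its speed; a pose out of reach is approached as far as the arm can. A call is refused whole if a number of a shift passes 62.5 or a number of a turn 10.7, either way. A call with a gripper value outside its range is refused whole. The fingers move at their own pace and stop on an object; "grip_force" is the grip in N (left out, the last holds). Time passes only in rows, so rows that do not move let the fingers close. It gives the time, the measured TCP pose, the force and the opening at its end, in the units of the state.
- get_state(): the state, without advancing time (a new reading comes with each control period).
- get_image(name): name is "scene" or "top" or "wrist"; returns the picture (420x560x3 uint8, red, green, blue); there is no depth.
- calibration(name): a dict with "mtx" (3x3 intrinsics, pixels), "world_to_cam" (4x4, takes a point from world to camera coordinates); the wrist camera has in their place "hand_eye" (4x4, takes a point from camera to tool coordinates, whose origin is the TCP and whose axes are the flange's). Camera axes: x right, y down, z forward; pixel columns grow to the right and rows downward; lengths in m; the calibration is good to about 2 mm. A picture is of the moment at which its call begins: read the wrist's pose just before it. calibration takes no time and is no camera call.
- sign_off(): hands the job in, once; it reports no verdict.
The state is a dict: "clock": time; "qpos": joint angles; "qd": joint speeds; "effort": joint torques, N m; "position": TCP position; "ee_rot": TCP orientation; "contact_force": force on the tool from outside, world axes, zero at the start; "moment": the same for the moment, N m; "width": finger opening in m.
Only numpy, scipy, OpenCV 4.12 (cv2) and the standard library are available. Lean on these libraries where they do the work, as an engineer would, in place of code of your own. Each camera call takes 0.05 s, during which the arm holds its last target.

## Working session

There is one attempt and no reset: what is moved stays moved. The work goes in short steps, Python scripts to look and compute and a tool call to move; the robot and the scene stay as the last step left them, time stands still between calls to the robot, and variables do not carry over. Pictures are saved under pics/ and viewed, and the job is handed in when it is done.

Besides the shell and the picture viewer there is one more tool, called after "Call:" as name(argument=value, ...) on one line, values as JSON. drive_tool: Moves the arm, as the interface text tells. Its arguments: {"type":"object","properties":{"targets":{"type":"array"},"grip_force":{"type":"number"}},"required":["targets"]}

```bash
mkdir -p pics; python3 - <<'E'
from rig import *
import cv2
s=get_state();print(s)
for n in("scene","top","wrist"):
    cv2.imwrite(f"pics/{n}0.png",cv2.cvtColor(get_image(n),cv2.COLOR_RGB2BGR));print(n,calibration(n))
E
```

```text
{'clock': 0.0, 'qpos': array([-1.27598783e+00,  2.76602165e-01,  1.50611236e+00,  9.54415320e-06,
        1.36068928e+00, -1.21024631e-01]), 'qd': array([-0.00087809, -0.0001004 , -0.00085782, -0.00020713,  0.00139087,
       -0.00016148]), 'effort': array([-2.73923597e-04, -4.16772473e+01, -2.45802569e+01, -6.85480404e-05,
        1.11840974e-02,  8.43941365e-06]), 'position': array([ 0.23210755, -0.52551039,  0.23044389]), 'ee_rot': array([-9.02567042e-04,  9.78462910e-01,  2.06420721e-01, -7.39398702e-05]), 'contact_force': array([ 0.34973323, -0.07557709,  0.40865484]), 'moment': array([-0.0111551 , -0.00967077,  0.01680028]), 'width': 0.08523131461565318}
scene {'mtx': array([[414.09520712,   0.        , 277.09689059],
       [  0.        , 414.09520712, 209.61656535],
       [  0.        ,   0.        ,   1.        ]]), 'world_to_cam': array([[-0.84392898,  0.53634601, -0.01080888,  0.47746872],
       [ 0.29172096,  0.44192115, -0.8482951 , -0.09514192],
       [-0.45020302, -0.719054  , -0.52941344,  1.30767912],
       [ 0.        ,  0.        ,  0.        ,  1.        ]])}

[... 251 characters left out ...]
[-0.99088333,  0.03009025, -0.13131947,  0.55488571],
       [ 0.13181796,  0.01522084, -0.99115708,  1.03532115],
       [ 0.        ,  0.        ,  0.        ,  1.        ]])}
wrist {'mtx': array([[365.58768802,   0.        , 278.57540097],
       [  0.        , 365.58768802, 205.26472555],
       [  0.        ,   0.        ,   1.        ]]), 'hand_eye': array([[-8.05355327e-04, -9.50553173e-01, -3.10560810e-01,
         7.96139642e-02],
       [ 9.99999447e-01, -9.75792406e-04,  3.93442065e-04,
         4.66466689e-04],
       [-6.77030483e-04, -3.10560321e-01,  9.50553433e-01,
        -1.43195721e-01],
       [ 0.00000000e+00,  0.00000000e+00,  0.00000000e+00,
         1.00000000e+00]])}
```

View pics/top0.png

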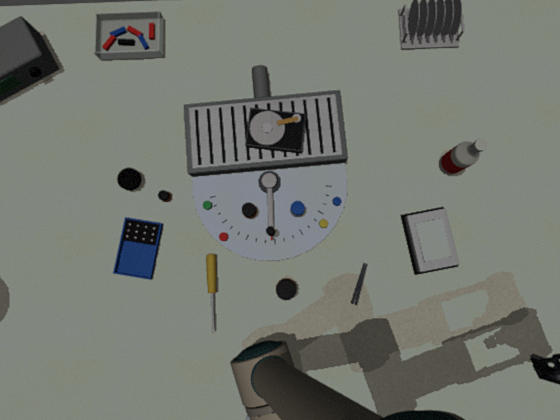

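View pics/scene0.png

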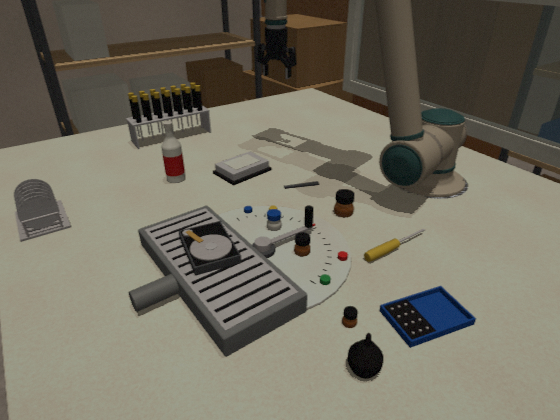

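The top view shows the green clip at (208,205) on the left, with the middle amber pot at (249,210) on the same side, so that pot is in the way. The hub is at (269,181), the knob at (270,231), and the tray at (138,248) with its free half toward the robot. Next I'll measure these.

```bash
cat > h.py <<'E'
import numpy as np,cv2
from rig import *
def ray(n,uv,z):
    c=calibration(n);
    T=np.linalg.inv(c['world_to_cam'])
    d=T[:3,:3]@np.linalg.solve(c['mtx'],[uv[0],uv[1],1.]);o=T[:3,3]
    return o+d*(z-o[2])/d[2]
def proj(n,p):
    c=calibration(n);q=c['world_to_cam']@np.r_[p,1];q=c['mtx']@q[:3];return q[:2]/q[2]
def blobs(m,lo=8):
    k,l,s,c=cv2.connectedComponentsWithStats(m.astype(np.uint8));return [(s[i,4],c[i].round(1),s[i,:4]) for i in range(1,k) if s[i,4]>=lo]
E
python3 - <<'E'
from h import *
for n in("top","scene"):
    im=cv2.imread(f"pics/{n}0.png");h=cv2.cvtColor(im,cv2.COLOR_BGR2HSV).astype(int);H,S,V=h[...,0],h[...,1],h[...,2]
    print(n)
    for nm,m,z in(("green",(H>45)&(H<85)&(S>110)&(V>50),.02),("red",((H<6)|(H>174))&(S>150)&(V>90),.02),("blue",(H>105)&(H<125)&(S>140)&(V>50),.02),("yel",(H>18)&(H<32)&(S>130)&(V>90),.02),("black",(V<45),.085)):
        for b in blobs(m,12):
            if n=="top" and not(90<b[1][0]<360 and 150<b[1][1]<310):continue
            if n=="scene" and not(180<b[1][0]<480 and 190<b[1][1]<370):continue
            print(nm,b,ray(n,b[1],z).round(4))
a=cv2.imread("pics/top0.png")
cv2.imwrite("pics/topc.png",cv2.resize(a[160:300,100:300],None,fx=4,fy=4,interpolation=cv2.INTER_CUBIC))
a=cv2.imread("pics/scene0.png")
cv2.imwrite("pics/scenec.png",cv2.resize(a[190:340,230:430],None,fx=4,fy=4,interpolation=cv2.INTER_CUBIC))
E
```

```text
top
green (np.int32(49), array([206.8, 204.8]), array([203, 201,   8,   8], dtype=int32)) [0.5715 0.2049 0.02  ]
red (np.int32(51), array([223.3, 236.4]), array([220, 233,   8,   8], dtype=int32)) [0.4867 0.1619 0.02  ]
blue (np.int32(47), array([336.4, 200.8]), array([333, 198,   8,   7], dtype=int32)) [ 0.5717 -0.1376  0.02  ]
blue (np.int32(141), array([297.2, 207.9]), array([291, 202,  14,  13], dtype=int32)) [ 0.556  -0.0338  0.02  ]
blue (np.int32(1345), array([136.8, 256.2]), array([114, 218,  48,  61], dtype=int32)) [0.4415 0.3888 0.02  ]
yel (np.int32(49), array([323.2, 223.2]), array([320, 220,   8,   8], dtype=int32)) [ 0.5136 -0.1005  0.02  ]
yel (np.int32(287), array([210.6, 273. ]), array([207, 254,   8,  39], dtype=int32)) [0.3929 0.1957 0.02  ]
black (np.int32(505), array([268.2, 167.2]), array([189, 159, 158,  17], dtype=int32)) [0.6526 0.0369 0.085 ]
black (np.int32(411), array([129.2, 178.9]), array([118, 168,  24,  23], dtype=int32)) [0.6338 0.3876 0.085 ]
black (np.int32(28), array([275.8, 185.4]), array([273, 178,   6,  14], dtype=int32)) [0.6056 0.019  0.085 ]

[... 3153 characters left out ...]
 35], dtype=int32)) [0.7704 0.252  0.085 ]
black (np.int32(78), array([454.6, 303.7]), array([440, 290,  30,  28], dtype=int32)) [0.4738 0.4418 0.085 ]
black (np.int32(847), array([409.4, 318.8]), array([385, 299,  50,  40], dtype=int32)) [0.5675 0.4232 0.085 ]
black (np.int32(150), array([350. , 313.1]), array([344, 307,  13,  13], dtype=int32)) [0.6432 0.3584 0.085 ]
black (np.int32(40), array([386.2, 315.9]), array([381, 308,  12,  16], dtype=int32)) [0.5957 0.397  0.085 ]
black (np.int32(67), array([401. , 333.8]), array([392, 323,  18,  22], dtype=int32)) [0.6038 0.4384 0.085 ]
black (np.int32(1074), array([364.9, 358.2]), array([347, 334,  36,  45], dtype=int32)) [0.6859 0.4421 0.085 ]
```

View pics/topc.png

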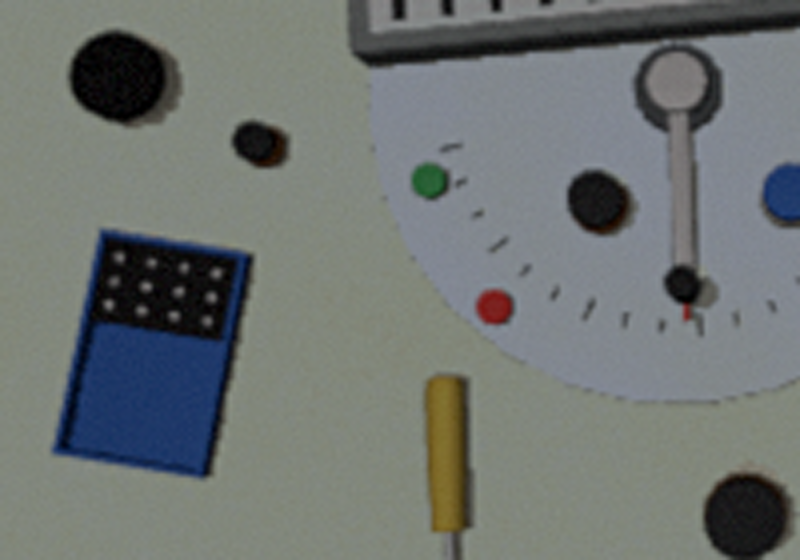

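View pics/scenec.png

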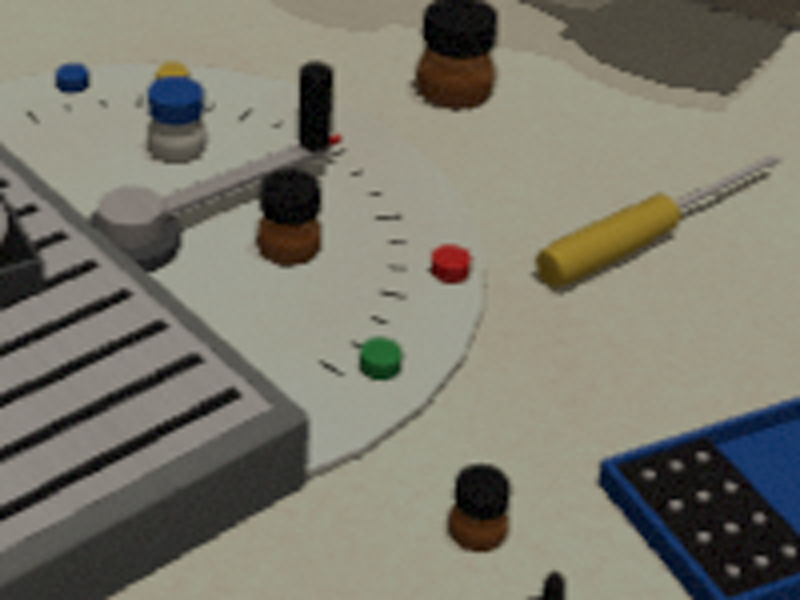

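```bash
cat >> h.py <<'E'
def topc(x,y): return (100+x/4-.375,160+y/4-.375)
def sc(x,y): return (230+x/4-.375,190+y/4-.375)
E
python3 - <<'E'
from h import *
P=lambda s,p:print(s,np.round(p[:2],4))
hub=ray("top",topc(676,82),.038);P("hub t",hub)
P("hub s",ray("scene",sc(133,207),.038))
pot=ray("top",topc(597,201),.053);P("pot t",pot);P("pot s",ray("scene",sc(291,182),.053))
k=ray("top",topc(682,282),.085);P("knob t",k);P("knob s",ray("scene",sc(316,70),.085))
g=ray("top",topc(430,180),.02);P("green t",g);P("green s",ray("scene",sc(381,352),.02))
P("ptr t",ray("top",topc(687,318),.026))
P("small",ray("top",topc(255,138),.035)); P("small s",ray("scene",sc(481,482),.035))
P("blower",ray("top",(129.2,178.9),.05))
c=[ray("top",topc(*q),.016) for q in((103,230),(252,254),(208,477),(54,453))]
for q in c:P("tray",q)
ctr=sum(c)/4; ax=(c[0]+c[1]-c[2]-c[3]);ax/=np.linalg.norm(ax);P("ctr",ctr);print("yaw",np.arctan2(ax[1],ax[0]));P("free",ctr-ax*.0285)
# dial circle fit
im=cv2.imread("pics/top0.png").astype(int)
d=(im[...,0]-im[...,1])
m=(d>6)&(im[...,2]>90)
pts=[]
for a in np.linspace(np.pi-1.2,np.pi+1.2,97):
    e=np.array([np.cos(a),np.sin(a),0])
    v=[]
    for r in np.arange(.18,.24,.001):
        p=np.r_[hub[:2],.008]+r*e;u=proj("top",p);v.append(cv2.remap(d.astype(np.float32),np.float32([[u[0]]]),np.float32([[u[1]]]),1)[0,0])
    v=np.convolve(v,np.ones(5)/5,'valid');i=np.argmin(v[6:]-v[:-6])+5
    pts.append((np.r_[hub[:2]]+(.18+.001*i)*e[:2]))
pts=np.array(pts)
from scipy.optimize import least_squares
f=least_squares(lambda x:np.hypot(*(pts-x[:2]).T)-.21,hub[:2],loss='soft_l1',f_scale=.002)
print("circle",f.x,np.median(abs(f.fun)))
for ax0 in(hub[:2],f.x):
    for o,n in((k,'knob'),(g,'green'),(pot,'pot')):
        v=o[:2]-ax0;print(n,np.hypot(*v).round(4),np.arctan2(v[1],v[0]).round(4))
E
```

```text
hub t [0.6291 0.0388]
hub s [0.6309 0.0408]
pot t [0.5503 0.0904]
pot s [0.5511 0.0882]
knob t [0.4944 0.0359]
knob s [0.4967 0.0368]
green t [0.572 0.204]
green s [0.5744 0.2055]
ptr t [0.4756 0.0359]
small [0.6011 0.3161]
small s [0.603  0.3179]
blower [0.6414 0.4013]
tray [0.5457 0.4227]
tray [0.5267 0.3231]
tray [0.3819 0.3503]
tray [0.4001 0.4516]
ctr [0.4636 0.3869]
yaw -0.1911576562591645
free [0.4356 0.3924]Traceback (most recent call last):
  File "<stdin>", line 23, in <module>
  File "h.py", line 9, in proj
    c=calibration(n);q=c['world_to_cam']@np.r_[p,1];q=c['mtx']@q[:3];return q[:2]/q[2]
ValueError: time passes only in moves, steps and waits
```

Call:
drive_tool(targets=[0,0,-9.5,0,0,0,1,0,0,-9.5,0,0,0,1,0,0,-9.5,0,0,0,1,0,0,-9.5,0,0,0,1,0,0,-9.5,0,0,0,1,0,0,-9.5,0,0,0,1,0,0,-9.2,0,0,0,1,0,0,0,50,26,0,1,0,0,0,50,26,0,1,0,0,0,50,26,0,1,0,0,0,50,26,0,1,0,0,0,50,26,0,1])

```text
clock: 1.65
position: [0.3627, -0.2743, 0.2312]
ee_rot: [0.0, 0.707, 0.707, 0.0]
contact_force: [1.0, -0.7, -0.3]
width: 0.0853
```

Call:
drive_tool(targets=[0,0,0,50,26,0,1,0,0,0,50,26,0,1,0,0,0,50,26,0,1,0,0,0,50,26,0,1,0,0,0,50,26,0,1,0,0,0,50,26,0,1,0,0,0,0,0,0,0.8,0,0,0,0,0,0,0.8])

```text
clock: 2.65
position: [0.5175, 0.0239, 0.2309]
ee_rot: [-0.0, 0.707, 0.708, -0.001]
contact_force: [0.1, -0.4, -0.8]
width: 0.0683
```

```bash
python3 - <<'E'
from h import *
s=get_state();print(s['clock'],s['position'],s['ee_rot'],s['qpos'],s['width'])
cv2.imwrite("pics/w1.png",cv2.cvtColor(get_image("wrist"),cv2.COLOR_RGB2BGR))
E
```

```text
2.65 [0.5174897  0.0239249  0.23085423] [-2.14200186e-04  7.06646762e-01  7.07566054e-01 -7.66533685e-04] [-8.75309818e-02  1.91082316e-01  1.62204572e+00 -9.27023468e-04
  1.32977750e+00 -8.86091928e-02] 0.06830752075441067
```

View pics/w1.png

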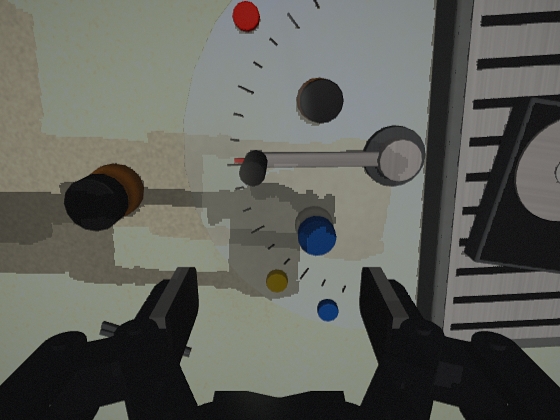

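The wrist view shows the amber cap at (320,101), hub top at about (400,160), knob at about (253,162) and red clip at (246,16). I'll cross-check positions from these.

```bash
cat >> h.py <<'E'
from scipy.spatial.transform import Rotation as Rn
def wray(s,uv,z):
    c=calibration("wrist");q=s['ee_rot'];R=Rn.from_quat([q[1],q[2],q[3],q[0]]).as_matrix()
    H=c['hand_eye'];d=R@H[:3,:3]@np.linalg.solve(c['mtx'],[uv[0],uv[1],1.]);o=R@H[:3,3]+s['position']
    return o+d*(z-o[2])/d[2]
E
python3 - <<'E'
from h import *
s=get_state()
im=cv2.imread("pics/w1.png")
cv2.imwrite("pics/w1c.png",cv2.resize(im[0:200,180:440],None,fx=3,fy=3,interpolation=cv2.INTER_CUBIC))
g=cv2.cvtColor(im,cv2.COLOR_BGR2HSV)
for n,uv,z in(("cap",(320,101),.053),("hub",(401,160),.038),("red",(246,16),.02)):print(n,wray(s,uv,z).round(4))
E
```

```text
cap [0.5524 0.09   0.053 ]
hub [0.6312 0.0365 0.038 ]
red [0.489 0.16  0.02 ]
```

View pics/w1c.png

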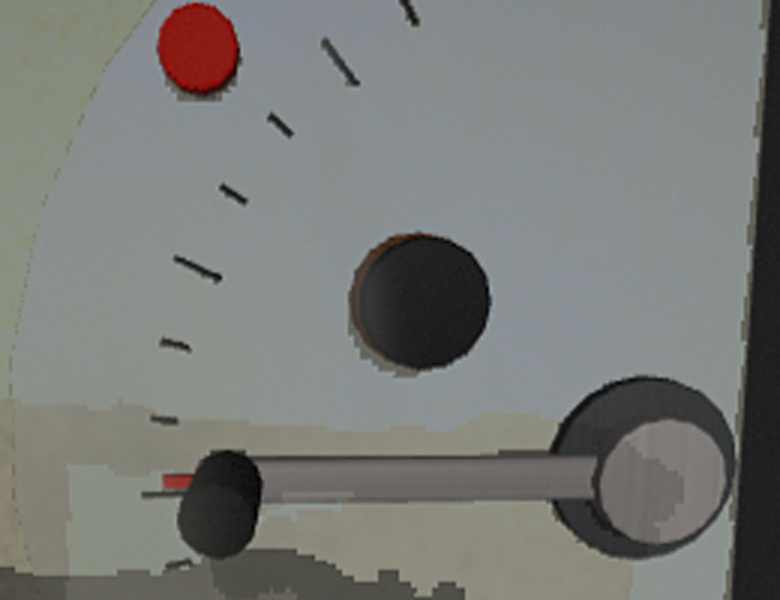

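Call:
drive_tool(targets=[0,0,0,33,17,0,0.8,0,0,0,33,17,0,0.8,0,0,0,0,0,40,0.8,0,0,0,0,0,40,0.8,0,0,0,0,0,40,0.8,0,0,0,0,0,30,0.8,0,0,0,0,0,20,0.8,0,0,0,0,0,20,0.8,0,0,0,0,0,20,0.8,0,0,0,0,0,0,0.8])

```text
clock: 3.95
position: [0.5504, 0.0884, 0.0202]
ee_rot: [-0.001, 0.708, 0.706, -0.001]
contact_force: [-0.2, -0.2, 0.2]
width: 0.0682
```

Call:
drive_tool(targets=[0,0,0,0,0,0,0.3,0,0,0,0,0,0,0.3,0,0,0,0,0,0,0.3,0,0,0,0,0,0,0.3,0,0,0,0,0,0,0.3,0,0,0,0,0,0,0.3], grip_force=30)

```text
clock: 4.7
position: [0.5531, 0.0897, 0.0225]
ee_rot: [0.001, 0.707, 0.707, 0.001]
contact_force: [0.1, -2.2, 6.1]
width: 0.0359
```

```bash
python3 - <<'E'
from h import *
s=get_state();print(s['clock'],s['position'],s['ee_rot'],s['contact_force'],s['width'])
a=get_image("wrist");b=get_image("scene")
cv2.imwrite("pics/w2.png",cv2.cvtColor(np.hstack([cv2.resize(a,(400,300)),cv2.resize(b[150:330,200:440],(400,300))]),cv2.COLOR_RGB2BGR))
E
```

```text
4.7 [0.55308574 0.08971254 0.0225268 ] [1.26043471e-03 7.06746247e-01 7.07465719e-01 6.39629916e-04] [ 0.13853357 -2.20636946  6.1486994 ] 0.03594733939582412
```

View pics/w2.png

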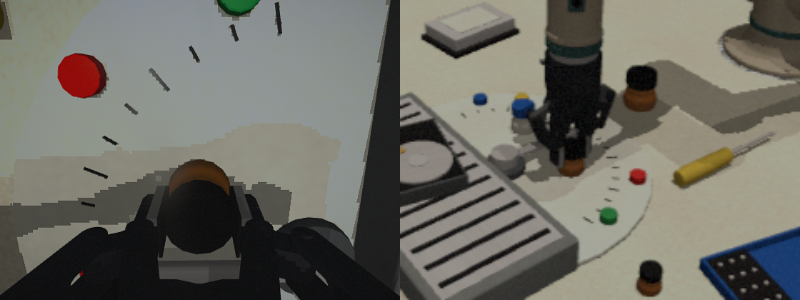

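The pot is between the pads at 36 mm, probably held around the cap, and looks upright. I'll lift and check.

Call:
drive_tool(targets=[0,0,0,0,0,-15,0.3,0,0,0,0,0,-25,0.3,0,0,0,0,0,-35,0.3,0,0,0,0,0,-35,0.3,0,0,0,0,0,0,0.3], grip_force=40)

```text
clock: 5.42
position: [0.5539, 0.0906, 0.1347]
ee_rot: [0.002, 0.707, 0.707, 0.003]
contact_force: [1.5, -0.2, -1.3]
width: 0.036
```

```bash
python3 - <<'E'
from h import *
s=get_state();print(s['clock'],s['position'],s['ee_rot'],s['contact_force'],s['width'])
a=get_image("wrist");b=get_image("scene")
cv2.imwrite("pics/w3.png",cv2.cvtColor(np.hstack([cv2.resize(a,(400,300)),cv2.resize(b[100:310,200:480],(400,300))]),cv2.COLOR_RGB2BGR))
E
```

```text
5.425 [0.55390138 0.09055749 0.13465014] [0.00212141 0.70687265 0.70733308 0.0025428 ] [ 1.48666734 -0.24784353 -1.28162077] 0.0359699499270344
```

View pics/w3.png

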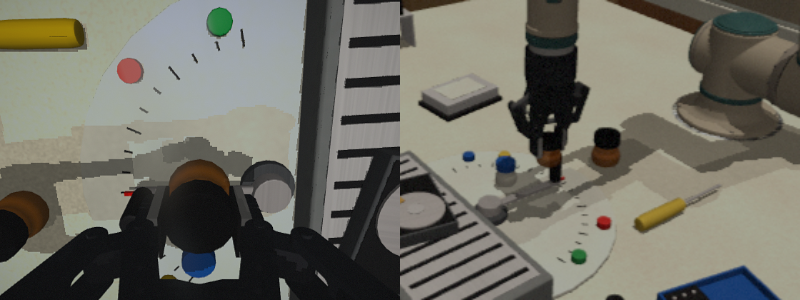

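Call:
drive_tool(targets=[0,0,0,30,-12,0,0.3,0,0,0,43,-17,0,0.3,0,0,0,43,-17,0,0.3,0,0,0,43,-17,0,0.3,0,0,0,43,-17,0,0.3,0,0,0,43,-17,0,0.3,0,0,0,36,-13,0,0.3,0,0,0,21,-7,0,0.3,0,0,5.5,0,0,0,0.3,0,0,5.5,0,0,0,0.3,0,0,0,0,0,0,0.3])

```text
clock: 6.9
position: [0.4346, 0.3913, 0.1303]
ee_rot: [0.0, 0.771, 0.637, -0.001]
contact_force: [0.6, -0.8, -1.1]
width: 0.0356
```

```bash
python3 - <<'E'
from h import *
s=get_state();print(s['clock'],s['position'],s['ee_rot'],s['contact_force'],s['width'])
a=get_image("wrist");b=get_image("scene");c=get_image("top")
for n,i in zip("wst",(a,b,c)):cv2.imwrite(f"pics/{n}4.png",cv2.cvtColor(i,cv2.COLOR_RGB2BGR))
cv2.imwrite("pics/m4.png",cv2.cvtColor(np.hstack([cv2.resize(a,(400,300)),cv2.resize(b[150:375,260:560],(400,300))]),cv2.COLOR_RGB2BGR))
E
```

```text
6.9 [0.43458345 0.39129982 0.13029019] [ 1.50029100e-04  7.71235282e-01  6.36549175e-01 -1.12515965e-03] [ 0.61624324 -0.81862459 -1.05381479] 0.03562554542239374
```

View pics/m4.png

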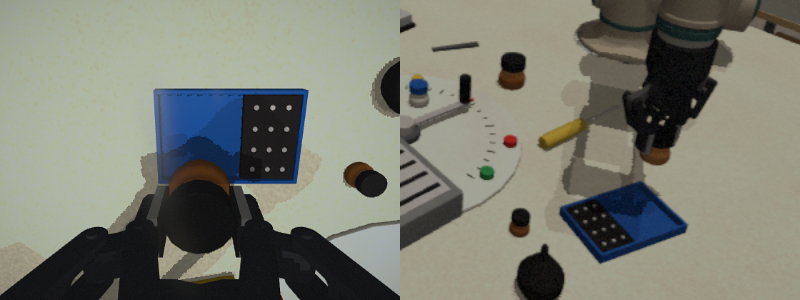

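```bash
python3 - <<'E'
from h import *
s=get_state()
c=[]
for uv in((155,89),(307,89),(299,183)):
    p=wray(s,(uv[0]*1.4,uv[1]*1.4),.016);c.append(p[:2]);print(p.round(4))
ctr=(c[0]+c[2])/2;ax=c[1]-c[0];print(np.hypot(*ax),np.hypot(*(c[2]-c[1])),np.arctan2(ax[1],ax[0]));ax/=np.hypot(*ax)
print(ctr,ctr-.0285*ax)
E
```

```text
[0.4034 0.4521 0.016 ]
[0.5481 0.424  0.016 ]
[0.5331 0.3245 0.016 ]
0.14738900417524944 0.10065483661729893 -0.19181553386739383
[0.4682488  0.38831913] [0.4402715  0.39375241]
```

Call:
drive_tool(targets=[0,0,0,2,3,20,0.3,0,0,0,0,0,30,0.3,0,0,0,0,0,30,0.3,0,0,0,0,0,20,0.3,0,0,0,0,0,8,0.3,0,0,0,0,0,0,0.3])

```text
clock: 7.8
position: [0.4382, 0.3932, 0.023]
ee_rot: [0.0, 0.771, 0.636, -0.0]
contact_force: [1.1, 0.7, -0.5]
width: 0.0357
```

Call:
drive_tool(targets=[0,0,0,0,0,1.5,0.3,0,0,0,0,0,0,0.3])

```text
clock: 8.05
position: [0.4387, 0.3937, 0.0226]
ee_rot: [0.0, 0.771, 0.636, 0.001]
contact_force: [-0.1, -0.1, -0.3]
width: 0.036
```

Call:
drive_tool(targets=[0,0,0,0,0,1.5,0.3,0,0,0,0,0,0,0.3])

```text
clock: 8.3
position: [0.4382, 0.3935, 0.0204]
ee_rot: [0.0, 0.771, 0.636, 0.0]
contact_force: [-0.3, 0.4, 0.6]
width: 0.0357
```

Call:
drive_tool(targets=[0,0,0,0,0,1.5,0.3,0,0,0,0,0,0,0.3])

```text
clock: 8.55
position: [0.4382, 0.3934, 0.0187]
ee_rot: [0.0, 0.771, 0.636, -0.0]
contact_force: [0.6, -0.1, -1.1]
width: 0.0356
```

Call:
drive_tool(targets=[0,0,0,0,0,1,0.3,0,0,0,0,0,0,0.3])

```text
clock: 8.8
position: [0.4382, 0.3935, 0.0185]
ee_rot: [0.0, 0.771, 0.636, 0.0]
contact_force: [-1.2, -0.6, 4.8]
width: 0.0358
```

Call:
drive_tool(targets=[0,0,0,0,0,1,0.3,0,0,0,0,0,0,0.3])

```text
clock: 9.05
position: [0.4383, 0.3935, 0.0186]
ee_rot: [0.0, 0.771, 0.636, 0.0]
contact_force: [-1.9, -2.3, 11.1]
width: 0.0356
```

The force rose to 11 N, so the pot is on the tray floor. Releasing.

Call:
drive_tool(targets=[0,0,0,0,0,-1,0.35,0,0,0,0,0,0,0.5,0,0,0,0,0,0,0.65,0,0,0,0,0,0,0.65,0,0,0,0,0,0,0.65])

```text
clock: 9.68
position: [0.4382, 0.3934, 0.0176]
ee_rot: [0.0, 0.771, 0.636, -0.0]
contact_force: [-0.5, 0.5, 0.3]
width: 0.0557
```

Call:
drive_tool(targets=[0,0,0,0,0,-15,0.65,0,0,0,0,0,-30,0.65,0,0,0,0,0,-40,0.65,0,0,0,0,0,-40,0.65,0,0,0,0,0,-30,0.65,0,0,0,-40,0,0,0.65,0,0,0,-50,0,0,0.65,0,0,0,-50,0,0,0.65,0,0,0,0,0,0,0.65])

```text
clock: 10.8
position: [0.4104, 0.2534, 0.1739]
ee_rot: [0.0, 0.772, 0.635, -0.0]
contact_force: [-0.2, -1.0, 0.5]
width: 0.0558
```

```bash
python3 - <<'E'
from h import *
s=get_state();print(s['clock'],s['position'],s['ee_rot'],s['contact_force'],s['width'])
a=get_image("wrist");b=get_image("scene");c=get_image("top")
for n,i in zip("wst",(a,b,c)):cv2.imwrite(f"pics/{n}5.png",cv2.cvtColor(i,cv2.COLOR_RGB2BGR))
cv2.imwrite("pics/m5.png",cv2.cvtColor(np.vstack([np.hstack([cv2.resize(a,(400,300)),cv2.resize(b[150:375,260:560],(400,300))]),np.hstack([cv2.resize(c[160:310,100:300],(400,300)),cv2.resize(c,(400,300))])]),cv2.COLOR_RGB2BGR))
E
```

```text
10.8 [0.4103748  0.25342203 0.17385489] [ 3.69301909e-04  7.72464797e-01  6.35057457e-01 -1.66847167e-04] [-0.18560205 -0.9656156   0.50213192] 0.055761652227560056
```

View pics/m5.png

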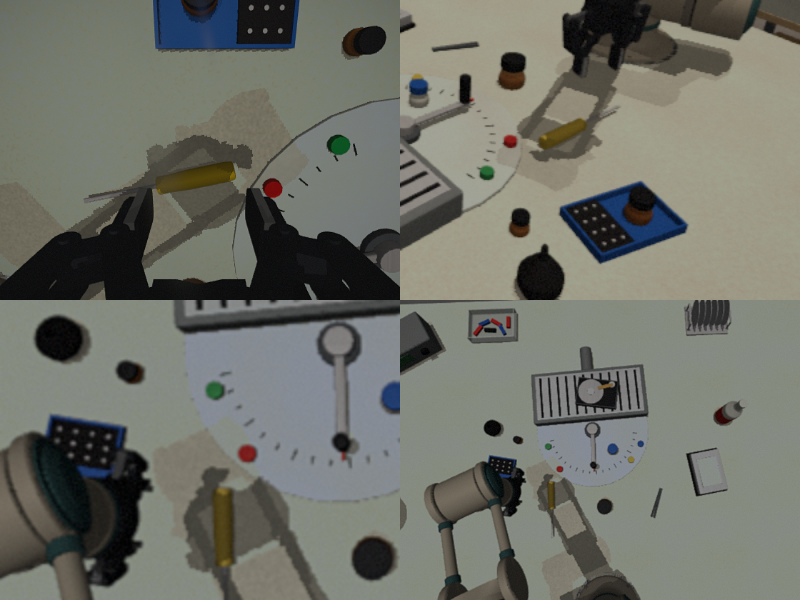

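The pot stands upright in the free half of the tray. Next I'll turn the gripper and go above the knob.

Call:
drive_tool(targets=[0,0,-10.2,0,0,0,0.65,0,0,-10.2,0,0,0,0.65,0,0,-10.2,0,0,0,0.65,0,0,-10.2,0,0,0,0.65,0,0,-10.2,0,0,0,0.65,0,0,-10.2,0,0,0,0.65,0,0,-10.2,0,0,0,0.65,0,0,-10.2,0,0,0,0.65,0,0,-10.2,0,0,0,0.65,0,0,-10.2,0,0,0,0.65])

```text
clock: 12.2
position: [0.4121, 0.2576, 0.1729]
ee_rot: [0.0, -0.013, 1.0, 0.0]
contact_force: [0.2, -0.3, -0.2]
width: 0.0556
```

Call:
drive_tool(targets=[0,0,0,-15,-40,0,0.65,0,0,0,-20,-54,0,0.65,0,0,0,-20,-54,0,0.65,0,0,0,-15,-40,0,0.65,0,0,0,-11,-30,0,0.65,0,0,0,0,0,0,0.65])

```text
clock: 12.95
position: [0.4985, 0.0386, 0.1728]
ee_rot: [0.001, -0.008, 1.0, -0.0]
contact_force: [0.1, 0.4, 0.3]
width: 0.0556
```

```bash
python3 - <<'E'
from h import *
s=get_state();print(s['clock'],s['position'],s['ee_rot'],s['qpos'],s['width'])
a=get_image("wrist");b=get_image("scene");c=get_image("top")
for n,i in zip("wst",(a,b,c)):cv2.imwrite(f"pics/{n}6.png",cv2.cvtColor(i,cv2.COLOR_RGB2BGR))
cv2.imwrite("pics/m6.png",cv2.cvtColor(np.vstack([np.hstack([cv2.resize(a,(400,300)),cv2.resize(b[150:375,200:500],(400,300))]),np.hstack([cv2.resize(c[160:310,100:300],(400,300)),cv2.resize(c,(400,300))])]),cv2.COLOR_RGB2BGR))
E
```

```text
12.95 [0.4984881  0.03864613 0.17284492] [ 6.10392417e-04 -8.01455514e-03  9.99967693e-01 -8.12900343e-05] [-6.18254969e-02  2.05003827e-01  1.75581355e+00 -8.32869668e-05
  1.17954613e+00 -1.64861939e+00] 0.05557321452568807
```

View pics/m6.png

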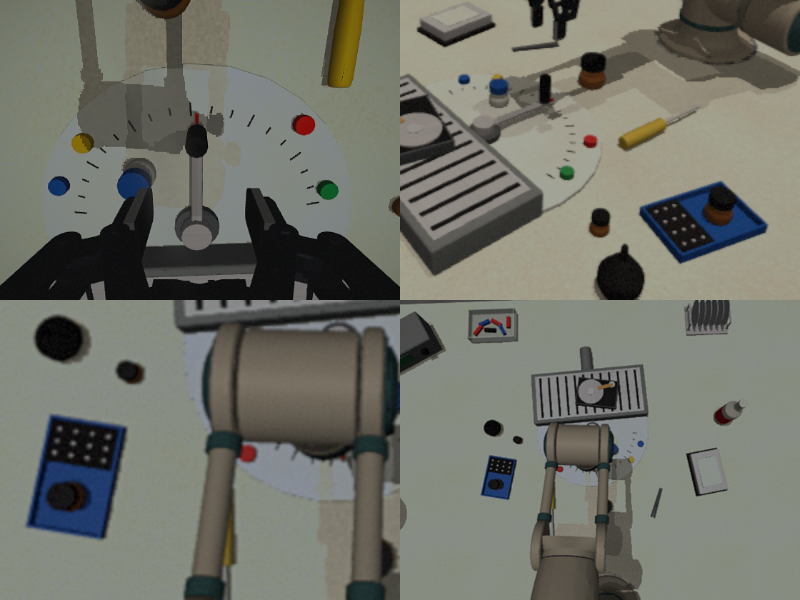

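The wrist view shows the hub at about (196,237)/400, the pointer, and all four clips (green at (328,190)/400). I'll measure the angles from it.

```bash
python3 - <<'E'
from h import *
s=get_state()
im=cv2.imread("pics/w6.png");h=cv2.cvtColor(im,cv2.COLOR_BGR2HSV).astype(int);H,S,V=h[...,0],h[...,1],h[...,2]
for nm,m,z in(("green",(H>45)&(H<85)&(S>110)&(V>50),.02),("red",((H<6)|(H>174))&(S>150)&(V>90),.02),("blue",(H>105)&(H<125)&(S>140)&(V>50),.02),("yel",(H>18)&(H<32)&(S>130)&(V>90),.02)):
    for b in blobs(m,15):print(nm,b,wray(s,b[1],z).round(4))
cv2.imwrite("pics/w6c.png",cv2.resize(im[140:360,180:380],None,fx=2.7,fy=2.7,interpolation=cv2.INTER_CUBIC))
E
```

```text
green (np.int32(442), array([460.7, 267.9]), array([448, 257,  26,  23], dtype=int32)) [0.5703 0.206  0.02  ]
red (np.int32(561), array([427. , 175.5]), array([414, 162,  27,  27], dtype=int32)) [0.4855 0.1631 0.02  ]
blue (np.int32(1091), array([183.4, 258. ]), array([164, 241,  45,  38], dtype=int32)) [ 0.5649 -0.0437  0.02  ]
blue (np.int32(460), array([ 79.7, 262. ]), array([ 67, 251,  26,  23], dtype=int32)) [ 0.5705 -0.137   0.02  ]
yel (np.int32(3104), array([488.6,  61.2]), array([467,   0,  43, 123], dtype=int32)) [0.3965 0.1968 0.02  ]
yel (np.int32(373), array([110. , 202.8]), array([100, 189,  24,  26], dtype=int32)) [ 0.5141 -0.1028  0.02  ]
```

View pics/w6c.png

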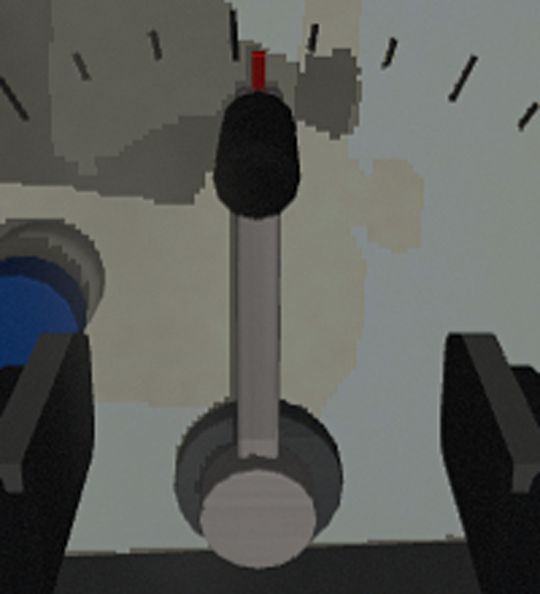

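```bash
python3 - <<'E'
from h import *
s=get_state()
f=lambda x,y:(180+x/2.7-.3,140+y/2.7-.3)
hub=wray(s,f(258,519),.038);kn=wray(s,f(257,178),.085);pt=wray(s,f(258.5,52),.026)
g=wray(s,(460.7,267.9),.02)
for n,p in(("hub",hub),("kn",kn),("pt",pt),("g",g)):
    v=(p-hub)[:2];print(n,p.round(4),np.hypot(*v).round(4),np.arctan2(v[1],v[0])%(2*np.pi))
E
```

```text
hub [0.6282 0.0395 0.038 ] 0.0 0.0
kn [0.4927 0.0376 0.085 ] 0.1355 3.155889981846399
pt [0.4727 0.0372 0.026 ] 0.1555 3.1565868713153757
g [0.5703 0.206  0.02  ] 0.1762 1.90572292295451
```

Call:
drive_tool(targets=[0,0,0,4,-1.5,15,0.65,0,0,0,0,0,30,0.65,0,0,0,0,0,30,0.65,0,0,0,0,0,25,0.65,0,0,0,0,0,15,0.65,0,0,0,0,0,10,0.65,0,0,0,0,0,0,0.65])

```text
clock: 13.98
position: [0.492, 0.0388, 0.0474]
ee_rot: [-0.001, -0.01, 1.0, 0.0]
contact_force: [0.8, 0.1, -0.2]
width: 0.0552
```

Call:
drive_tool(targets=[0,0,0,0,0,0,0.2,0,0,0,0,0,0,0.2,0,0,0,0,0,0,0.2,0,0,0,0,0,0,0.2,0,0,0,0,0,0,0.2,0,0,0,0,0,0,0.2], grip_force=20)

```text
clock: 14.72
position: [0.493, 0.0378, 0.0485]
ee_rot: [0.001, -0.009, 1.0, -0.0]
contact_force: [-0.3, 0.2, 6.5]
width: 0.0216
```

```bash
python3 - <<'E'
from h import *
s=get_state();print(s['clock'],s['position'],s['ee_rot'],s['contact_force'],s['width'])
a=get_image("wrist");b=get_image("scene")
cv2.imwrite("pics/w7.png",cv2.cvtColor(np.hstack([cv2.resize(a,(400,300)),cv2.resize(b[150:330,200:440],(400,300))]),cv2.COLOR_RGB2BGR))
E
```

```text
14.725 [0.49303634 0.03781736 0.0485349 ] [ 7.64081040e-04 -8.83744529e-03  9.99960655e-01 -6.45082088e-05] [-0.26821861  0.20344546  6.52206438] 0.021631685912464328
```

View pics/w7.png

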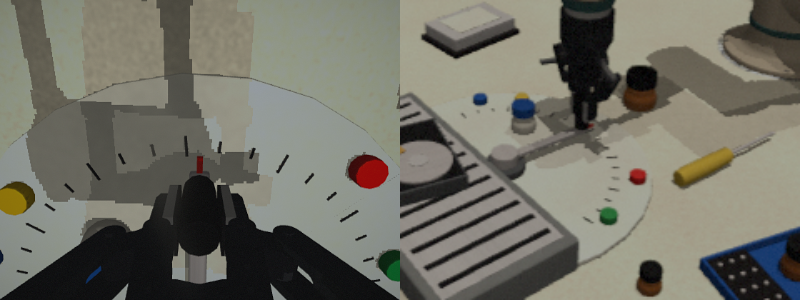

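Call:
drive_tool(targets=[0,0,6,-0.7,14.1,0,0.2,0,0,6,-0.7,14.1,0,0.2,0,0,6,-0.7,14.1,0,0.2,0,0,6,-0.7,14.1,0,0.2,0,0,0,0,0,0,0.2])

```text
clock: 15.45
position: [0.505, 0.0936, 0.0485]
ee_rot: [0.002, 0.198, 0.98, 0.001]
contact_force: [2.4, -0.3, 4.3]
width: 0.0212
```

```bash
python3 - <<'E'
from h import *
s=get_state();q=s['ee_rot'];psi=2*np.arctan2(q[2],q[1])%(2*np.pi)
for hb in((.6295,.0393),(.6282,.0395)):
  v=s['position'][:2]-hb;print(psi,np.hypot(*v),np.arctan2(v[1],v[0]))
print(s['position'],s['contact_force'],s['moment'],s['width'])
E
```

```text
2.742627431623314 0.13586133779868478 2.7305997643216733
2.742627431623314 0.13459011136198215 2.7281030647013282
[0.50495257 0.09357929 0.04853568] [ 2.41531037 -0.2548015   4.26272604] [-0.01002125 -0.34884883 -0.03756319] 0.021197211875785646
```

Call:
drive_tool(targets=[0,0,6,-0.7,14.1,0,0.2,0,0,6,-0.7,14.1,0,0.2,0,0,6,-0.7,14.1,0,0.2,0,0,6,-0.7,14.1,0,0.2,0,0,6,-0.7,14.1,0,0.2,0,0,6,-0.7,14.1,0,0.2,0,0,6,-0.7,14.1,0,0.2,0,0,4,-0.4,9.4,0,0.2,0,0,0,0,0,0,0.2])

```text
clock: 16.58
position: [0.5806, 0.1659, 0.0485]
ee_rot: [0.001, 0.565, 0.825, 0.001]
contact_force: [3.2, -0.4, 5.1]
width: 0.0215
```

```bash
python3 - <<'E'
from h import *
s=get_state();q=s['ee_rot'];psi=2*np.arctan2(q[2],q[1])%(2*np.pi)
for hb in((.6295,.0393),(.6282,.0395)):
  v=s['position'][:2]-hb;print(psi,np.hypot(*v),np.arctan2(v[1],v[0]))
print(s['position'],s['contact_force'],s['moment'],s['width'])
a=get_image("wrist");b=get_image("scene")
for n,i in zip("ws",(a,b)):cv2.imwrite(f"pics/{n}8.png",cv2.cvtColor(i,cv2.COLOR_RGB2BGR))
cv2.imwrite("pics/m8.png",cv2.cvtColor(np.hstack([cv2.resize(a,(400,300)),cv2.resize(b[150:330,200:440],(400,300))]),cv2.COLOR_RGB2BGR))
E
```

```text
1.939553931965608 0.13572342526850847 1.939308342574389
1.939553931965608 0.13507337285318408 1.9308633641570148
[0.58060866 0.16591155 0.04853628] [ 3.15324637 -0.44229046  5.08383068] [-0.09032409 -0.24336791  0.19410117] 0.02149775873261839
```

View pics/m8.png

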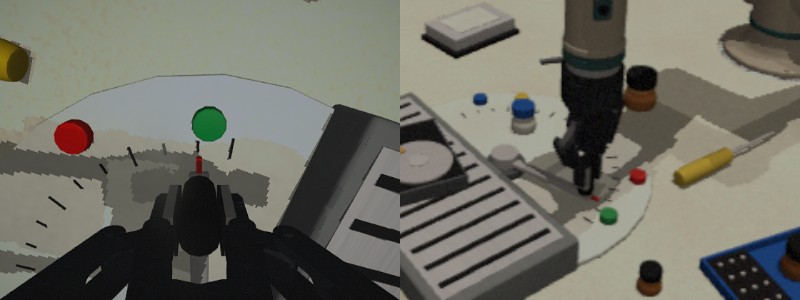

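The pointer at (199,165)/400 is still slightly short of the green clip at (209,124)/400. I'll measure the remaining angle.

```bash
python3 - <<'E'
from h import *
s=get_state()
im=cv2.imread("pics/w8.png");h=cv2.cvtColor(im,cv2.COLOR_BGR2HSV).astype(int);H,S,V=h[...,0],h[...,1],h[...,2]
b=max(blobs((H>45)&(H<85)&(S>110)&(V>50)),key=lambda b:b[0]);g=wray(s,b[1],.02)
r=[b for b in blobs(((H<6)|(H>174))&(S>130)&(V>60)) if 250<b[1][0]<310];print(b,r)
p=wray(s,r[0][1],.026)
q=s['ee_rot'];R=Rn.from_quat([q[1],q[2],q[3],q[0]]).as_matrix()
for n,x in(("g",g),("ptr",p)):
    print(n,x.round(4),(R.T@(x-s['position'])).round(4))
    for hb in((.6295,.0393),(.6282,.0395)):
        v=x[:2]-hb;print(np.hypot(*v),np.arctan2(v[1],v[0]))
E
```

```text
(np.int32(1751), array([292.8, 174.1]), array([269, 151,  48,  47], dtype=int32)) [(np.int32(194), array([278.4, 230.5]), array([274, 219,   9,  24], dtype=int32))]
g [0.5726 0.2044 0.02  ] [0.0388 0.0067 0.0285]
0.1746194066293632 1.9024715708839224
0.17401088467146983 1.895782157096668
ptr [0.5758 0.1769 0.026 ] [ 0.012  -0.0003  0.0225]
0.1477382476822326 1.942920682676223
0.1470836673340826 1.935181438085454
```

Call:
drive_tool(targets=[0,0,2.3,-0.1,5.4,0,0.2,0,0,0,0,0,0,0.2,0,0,0,0,0,0,0.2])

```text
clock: 17.05
position: [0.5847, 0.1676, 0.0485]
ee_rot: [0.001, 0.582, 0.813, 0.001]
contact_force: [1.6, -0.7, 5.6]
width: 0.0212
```

```bash
cat > ck.py <<'E'
from h import *
import sys
s=get_state();print(s['clock'],s['position'],s['contact_force'])
a=get_image("wrist");im=cv2.cvtColor(a,cv2.COLOR_RGB2BGR);cv2.imwrite(f"pics/{sys.argv[1]}.png",im)
h=cv2.cvtColor(im,cv2.COLOR_BGR2HSV).astype(int);H,S,V=h[...,0],h[...,1],h[...,2]
b=max(blobs((H>45)&(H<85)&(S>110)&(V>50)),key=lambda b:b[0]);g=wray(s,b[1],.02)
for r in [b for b in blobs(((H<6)|(H>174))&(S>130)&(V>60)) if b[0]<400]:
  p=wray(s,r[1],.026)
  for hb in((.6295,.0393),(.6282,.0395)):
    w=g[:2]-hb;v=p[:2]-hb;print(np.arctan2(w[1],w[0]),np.arctan2(v[1],v[0]))
q=s['ee_rot'];print(2*np.arctan2(q[2],q[1])%(2*np.pi))
E
python3 ck.py w9
```

```text
17.05 [0.58474358 0.16755466 0.04852373] [ 1.58587392 -0.74007974  5.58357329]
1.9008088347627223 1.908606034509168
1.894112321952662 1.900718535974836
1.8990184932958956
```

View pics/w9.png

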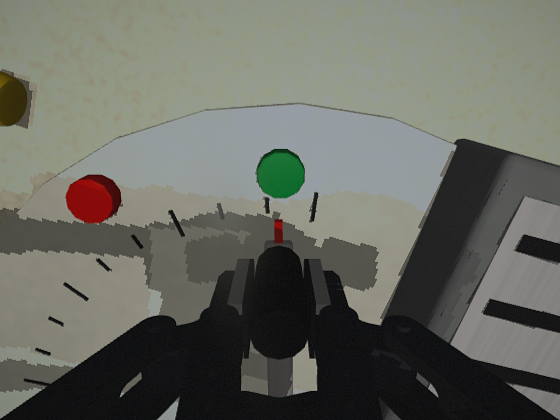

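Pointer and clip now line up to about 0.007 rad. I'll nudge by that, release, lift clear and check.

Call:
drive_tool(targets=[0,0,0.4,0,0.9,0,0.2,0,0,0,0,0,0,0.2,0,0,0,0,0,0,0.35,0,0,0,0,0,0,0.5,0,0,0,0,0,0,0.5,0,0,0,0,0,-20,0.5,0,0,0,0,0,-40,0.5,0,0,0,0,0,-50,0.5,0,0,0,0,0,-30,0.5,0,0,0,0,0,0,0.5])

```text
clock: 18.35
position: [0.586, 0.1688, 0.1904]
ee_rot: [0.002, 0.585, 0.811, 0.002]
contact_force: [0.8, 1.0, 0.0]
width: 0.0431
```

```bash
python3 ck.py w10
```

```text
18.35 [0.58599093 0.16880407 0.19042255] [0.81067451 1.00365545 0.03700142]
1.8997586323611855 1.9065868907606793
1.8930514999727004 1.8986694574202
1.89083199211843
```

View pics/w10.png

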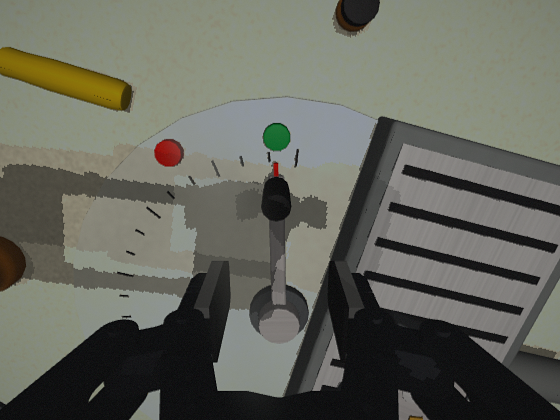

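```bash
python3 - <<'E'
import cv2
im=cv2.imread("pics/w10.png")
cv2.imwrite("pics/w10c.png",cv2.resize(im[120:350,220:340],None,fx=2.6,fy=2.6,interpolation=cv2.INTER_CUBIC))
E
```

```text
(no output)
```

View pics/w10c.png

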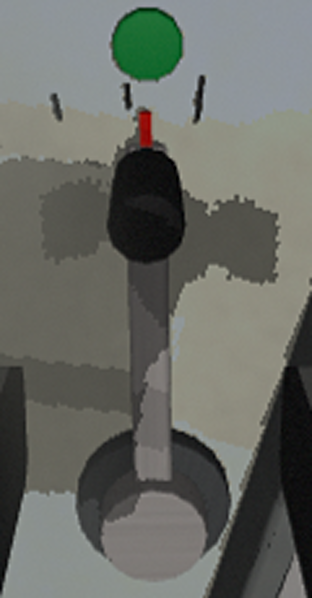

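```bash
python3 - <<'E'
from h import *
s=get_state()
f=lambda x,y:(220+x/2.6-.3,120+y/2.6-.3)
h=wray(s,f(153.8,534),.038);p=wray(s,f(145.5,129),.026);g=wray(s,f(147.3,44),.02);k=wray(s,f(145.5,226),.085)
print(h.round(4))
for n,x in(("p",p),("k",k),("g",g)):
    v=(x-h)[:2];print(n,x.round(4),np.hypot(*v),np.arctan2(v[1],v[0]))
E
```

```text
[0.6279 0.0391 0.038 ]
p [0.5789 0.1786 0.026 ] 0.14778432965705976 1.9084183081233166
k [0.5836 0.1655 0.085 ] 0.1339097517500134 1.908278307349969
g [0.5711 0.2042 0.02  ] 0.17459475613213113 1.9020404103705677
```

Call:
drive_tool(targets=[0,0,0,0,0,-30,0.5,0,0,0,-42,-39,0,0.5,0,0,0,-42,-39,0,0.5,0,0,0,-42,-39,0,0.5,0,0,0,-42,-39,0,0.5,0,0,0,-42,-39,0,0.5,0,0,0,-42,-39,0,0.5,0,0,0,-42,-39,0,0.5,0,0,0,-42,-39,0,0.5,0,0,0,-42,-39,0,0.5,0,0,0,-30,-28,0,0.5,0,0,0,0,0,0,0.5])

```text
clock: 19.9
position: [0.3512, -0.3396, 0.2156]
ee_rot: [-0.002, 0.587, 0.809, 0.0]
contact_force: [-0.1, 0.1, -0.3]
width: 0.0431
```

```bash
python3 - <<'E'
from h import *
s=get_state();print(s['clock'],s['position'],s['contact_force'])
b=get_image("scene");c=get_image("top")
for n,i in zip("st",(b,c)):cv2.imwrite(f"pics/{n}11.png",cv2.cvtColor(i,cv2.COLOR_RGB2BGR))
cv2.imwrite("pics/m11.png",cv2.cvtColor(np.vstack([np.hstack([cv2.resize(c,(400,300)),cv2.resize(b,(400,300))]),np.hstack([cv2.resize(c[160:310,100:300],(400,300),interpolation=cv2.INTER_CUBIC),cv2.resize(b[190:340,230:430],(400,300),interpolation=cv2.INTER_CUBIC)])]),cv2.COLOR_RGB2BGR))
E
```

```text
19.9 [ 0.35116609 -0.33963165  0.2156201 ] [-0.05853609  0.05953608 -0.29317333]
```

View pics/m11.png

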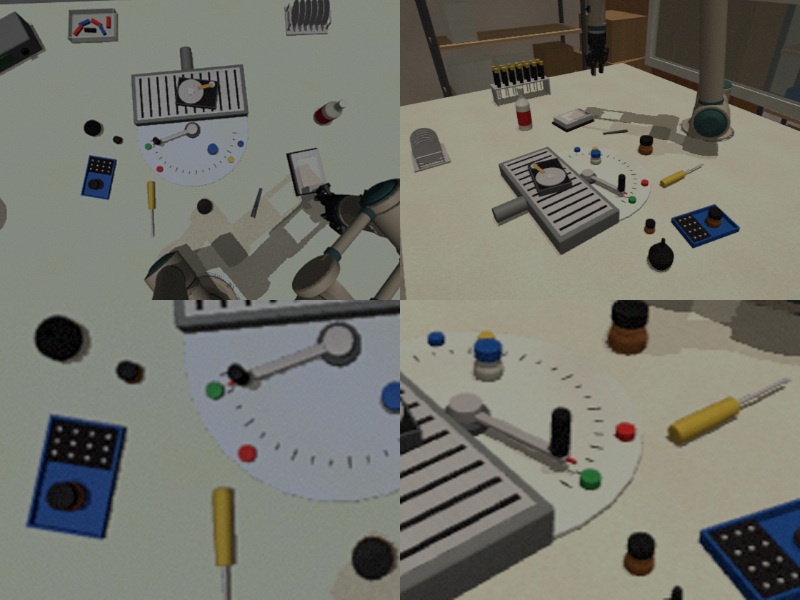

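```bash
python3 - <<'E'
from h import *
for n,hub in(("top",(.6291,.0388)),("scene",(.6309,.0408))):
    im=cv2.imread(f"pics/{n}11.png");h=cv2.cvtColor(im,cv2.COLOR_BGR2HSV).astype(int);H,S,V=h[...,0],h[...,1],h[...,2]
    for nm,m,z in(("green",(H>45)&(H<85)&(S>110)&(V>50),.02),("red",((H<8)|(H>172))&(S>110)&(V>60),.026),("knob",V<45,.085)):
        for b in blobs(m,3):
            p=ray(n,b[1],z);v=p[:2]-hub
            if .1<np.hypot(*v)<.19 and p[1]>.1 and p[0]<.64:print(n,nm,b[0],b[1],np.hypot(*v).round(4),np.arctan2(v[1],v[0]).round(4))
    m=V<45
p=[b for b in blobs(cv2.cvtColor(cv2.imread("pics/top11.png" if 0 else "pics/t11.png"),cv2.COLOR_BGR2HSV)[...,2]<45,20) if 110<b[1][0]<180 and 230<b[1][1]<285]
print([(b[1],ray("top",b[1],.049).round(4)) for b in p])
E
```

```text
[ WARN:0@0.488] global loadsave.cpp:275 findDecoder imread_('pics/top11.png'): can't open/read file: check file path/integrity
Traceback (most recent call last):
cv2.error: OpenCV(4.12.0) /io/opencv/modules/imgproc/src/color.cpp:199: error: (-215:Assertion failed) !_src.empty() in function 'cvtColor'
```

```bash
python3 - <<'E'
from h import *
for n,hub in(("top",(.6291,.0388)),("scene",(.6309,.0408))):
    im=cv2.imread(f"pics/{n[0]}11.png");h=cv2.cvtColor(im,cv2.COLOR_BGR2HSV).astype(int);H,S,V=h[...,0],h[...,1],h[...,2]
    for nm,m,z in(("green",(H>45)&(H<85)&(S>110)&(V>50),.02),("red",((H<8)|(H>172))&(S>110)&(V>60),.026),("knob",V<45,.085)):
        for b in blobs(m,3):
            p=ray(n,b[1],z);v=p[:2]-hub
            if .1<np.hypot(*v)<.19 and p[1]>.1 and p[0]<.64:print(n,nm,b[0],b[1],np.hypot(*v).round(4),np.arctan2(v[1],v[0]).round(4))
print("pot",ray("top",(132.8,258),.049).round(4))
E
```

```text
top green 49 [206.8 204.8] 0.1758 1.9046
top red 3 [215.7 200.7] 0.1493 1.9
top red 58 [223.1 236.5] 0.1884 2.4331
top knob 77 [219.  197.3] 0.132 1.9522
scene green 78 [324.9 279.2] 0.177 1.8776
scene red 79 [342.3 255.5] 0.1867 2.3561
scene red 12 [315.  269.7] 0.1466 1.9191
scene knob 207 [309.8 256. ] 0.1538 1.7224
pot [0.4365 0.3882 0.049 ]
```

```bash
python3 -c "
from rig import *
print(sign_off(),get_state()['clock'])"
```

```text
the job is handed in; nothing more can be done
the job is handed in; nothing more can be done
```

The lever now points at the green clip, and the screw pot that was in its way stands upright in the free half of the blue tray. I moved the middle-sized amber pot first, then gripped the knob and swung the lever about 72° to the clip. I then let go, backed the arm clear and handed the job in at about 20 s of the 56 s limit.

- **Lever:** The last wrist view put the pointer at 1.908 rad and the clip at 1.902 rad. The top view gave 1.900 and 1.905, so they agree to about 0.006 rad. The scene camera differed more: 1.919 for the pointer and 1.878 for the clip. I trusted it less because it sees the dial at a slant and its pointer blob was only 12 pixels. The knob blobs in the top and scene views included the knob's sides, so I ignored them.
- **Pot:** The final pictures show it upright near the middle of the free half. It touched the tray floor with about 11 N just before release.
- **Everything else:** By eye in the final pictures, the white pot, drive, screwdriver, tweezers, blower, duster and other pots look where they were. I did not measure their positions again.
- **Forces:** Contact readings stayed low, with the 11 N at placing the highest I saw. About 6 N upward showed each time the gripper closed, which I did not trace.

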